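# Check the incubator lid's friction hinge and reseal it

### The job

Check the friction hinge of the small plate incubator: lift its lid (there is a handle in front) to roughly 55 degrees, let go completely and watch for a good second that it stands there by itself. Then lower the lid without letting it drop, and press on the blue pad with your fingertips with a steady push of about 14 newtons (never above 20) for a second to bed the lid on its rubber seal. Leave the lid shut and untouched, and do not disturb the burner, the dishes or the jar.

Things in the scene. Friction and masses are not known exactly. Their poses are not given: they have to be found in the camera images.
- incubator: Cream plate incubator, a fixed box 200 (x) by 260 (y) by 100 mm high on screw feet that lift its underside 2 to 14 mm off the bench, differently each time; origin at the centre of its underside. Its -x face is the front with the display; the hinge runs along its y axis at the rear (+x) top edge. It may stand turned by up to 0.4 rad either way
- lid (a joint): Angle of the cream-framed clear lid (rad): 0 lying on the seal, growing as it opens, stop at 1.35; starts up to 0.04 ajar. Panel 205 mm long, 260 wide, 12 thick, 0.4 to 0.65 kg. Its hinge has friction (about 0.6 N m): it holds any lid above about 0.75 rad; let go lower, a heavy lid may drop shut while a light one stays and has to be pushed down
- lid_hinge (a point): Point on the hinge axis at mid-width, 102 mm above the incubator's underside, 100 mm behind the incubator's centre; the lid turns about the incubator's y axis here. Its frame turns with the lid; lid closed: x to the rear, z up
- lid_handle (a point): Centre of the lid's dark steel handle: a round bar 12 mm thick, 130 mm long along y, 44 mm clear of the lid's front edge, on arms at its ends. 255 mm in front of the hinge axis and 6 mm above it with the lid closed (108 mm above the incubator's underside). It can be pinched from above, a finger before and one behind it, and may turn between the fingers as the lid swings
- pad_top (a point): Centre of the top face of the blue press pad, 36 (x) by 70 (y) by 5 mm, on the lid's front frame: 178 mm in front of the hinge axis and 17 mm above it with the lid closed (119 mm above the incubator's underside)
- press_pad: The blue press pad itself, on the lid; origin at the centre of its underside, x and z axes as the lid's. Under it the rubber seal is springy but stiff (about 14 N per mm pressed at the pad, its skin included): the pad sinks only about 1 mm under the push
- burner: Bystander: unlit bench burner, steel foot 84 mm across, black barrel, 130 mm tall, loose; origin under its foot
- dish_stack: Bystander: taped stack of four dark red culture dishes, 88 mm across, 64 mm tall, loose; origin under its centre
- swab_jar: Bystander: small jar with white cap, 56 mm across, 100 mm tall, loose; origin under its centre

How it is judged:
By the outcome, as a careful person would: the job done as asked, in the order asked, and still so for the second after the job is handed in, with the robot touching nothing.
It also fails if it takes over 72 s, if anything falls off the work surface, if the arm or the gripper's body presses on something with over 40 N, if the wrist force passes 120 N, or if a joint passes its speed limit or range.

### The arm

A 6-joint arm with a two-finger parallel gripper is mounted at the origin on the work surface. World frame = base frame: x ahead of the robot, y to its left, z up, the work surface at z = 0. Lengths are in m, angles in rad, forces in N, time in s.
With the tool pointing down it reaches from about 0.25 to 0.775 m from the base axis. Payload 4 kg.
Tool frame: the origin (TCP) lies at the very end of the fingers, on their centre line; the grasp point (between the pads) lies 19 mm behind it (robot.pinch_z is the distance from the TCP to the grasp point, in m); z points along the fingers, y is the line along which they close (so a half turn about z gives the same grasp; the last joint's range is limited). The gripper opens to 94 mm and grips with 3 to 60 N. Pads are 16 mm wide; open, the fingers measure 119 mm over their backs; the gripper's body (75 mm by 177 mm) begins 78 mm behind the grasp point.
Start: joints at [1.237, 0.087, 1.371, -0, 1.684, -0.103], TCP at [0.126, 0.535, 0.206] pointing down, gripper open.
Joint ranges: [-3.1, 3.1], [-0.76, 2.03], [0.27, 2.55], [-1.08, 4.22], [0.17, 2.65], [-2.57, 2.57]. Speed limits (rad/s): [2.79, 2.79, 3.14, 3.14, 3.14, 3.14].

### API

Orientations are given as [roll, pitch, yaw] about the fixed x, y, z axes, in that order (R = Rz(yaw) Ry(pitch) Rx(roll)).
In Python, from bench import robot gives the robot as it stands.
- The arm moves only by the tool arm_command, never from a script. Its argument "targets" is one flat list of numbers, 7 for each row, row after row: the turn, a rotation vector about the tool's x, y, z in degrees, then the shift along the tool's x, y, z in mm, then the closure, from -1 (fully open) to 1 (shut). In form: [ax, ay, az, x, y, z, hand, ax, ay, az, x, y, z, hand, ...]. A call has 1 to 20 rows; each row is the pose to reach, as a shift and turn from the pose commanded when the call began, along the tool's axes at that moment; what a row does not reach only later rows make up. A row lasts 1/10 s, in which the tool goes at most 50 mm and 8.59 degrees, less where a joint would pass 70% of its speed; a pose out of reach is approached as far as the arm can. A call with a gripper value outside its range is refused whole. The fingers move at their own pace and stop on an object; the grip force is fixed at half the most. Time passes only in rows, so rows that repeat a pose let the fingers close. It gives the time, the measured TCP pose, the force, the opening and the grip force at its end, in the units of the state.
- robot.get_obs(): the state, without advancing time (a new reading comes with each control period).
- robot.snapshot(name): name is "side" or "top"; returns a dict with "color" (420x560x3 uint8, red, green, blue), "range_z" (420x560 float32, m along the optical axis (not along the pixel's ray), 0 where there is no reading), "fx", "fy", "cx", "cy" (pixels), "T" (4x4, takes a point from camera to world coordinates). Camera axes: x right, y down, z forward; pixel columns grow to the right and rows downward; lengths in m; the calibration is good to about 2 mm. A picture is of the moment at which its call begins.
- robot.close_job(): hands the job in; it is judged then, once.
The state is a dict: "time": time; "joint_positions": joint angles; "qvel": joint speeds; "joint_torque": joint torques, N m; "tool_pos": TCP position; "ee_rot": TCP orientation; "wrist_force": force on the tool from outside, world axes, zero at the start; "wrist_torque": the same for the moment, N m; "width": finger opening in m; "finger_force": force on a finger pad.
Only numpy, scipy, OpenCV 4.12 (cv2) and the standard library are available. Lean on these libraries where they do the work, as an engineer would, in place of code of your own. Each camera call takes 0.05 s, during which the arm holds its last target. There are 200 camera calls.

## Working session

There is one attempt and no reset: what is moved stays moved. The work goes in short steps, Python scripts to look and compute and a tool call to move; the robot and the scene stay as the last step left them, time stands still between calls to the robot, and variables do not carry over. Pictures are saved under pics/ and viewed, at most 10 in all, crops included, and the job is handed in when it is done.

Besides the shell and the picture viewer there is one more tool, called after "Emit:" by a JSON object that holds its "method" and its "body". arm_command: Moves the arm, as the interface text tells. Its arguments: {"type":"object","properties":{"targets":{"type":"array"}},"required":["targets"]}

```bash
mkdir -p pics
python3 - <<'E'
from bench import robot
import cv2,numpy as np
for n in("side","top"):
    s=robot.snapshot(n); cv2.imwrite(f"pics/{n}0.png",s["color"][:,:,::-1]); np.savez(f"{n}0.npz",**s)
    print(n,s["fx"],s["cx"],s["cy"],s["T"].round(3).tolist())
o=robot.get_obs(); print({k:np.round(v,3) for k,v in o.items()}, robot.pinch_z)
E
```

```text
side 516.7845412081876 275.66781624351705 215.27936100123495 [[-0.97, -0.151, 0.189, 0.383], [-0.242, 0.555, -0.796, 0.929], [0.016, -0.818, -0.575, 0.733], [0.0, 0.0, 0.0, 1.0]]
top 382.70395130176985 278.7751752499462 205.18542667273246 [[-0.015, -0.995, 0.095, 0.498], [-1.0, 0.016, 0.014, 0.05], [-0.015, -0.094, -0.995, 0.973], [0.0, 0.0, 0.0, 1.0]]
{'time': np.float64(0.1), 'joint_positions': array([ 1.237,  0.088,  1.372, -0.   ,  1.684, -0.103]), 'qvel': array([-0.001, -0.001, -0.004,  0.001, -0.001, -0.001]), 'joint_torque': array([ 2.0000e-03, -3.4125e+01, -3.0330e+01,  7.2000e-02,  3.0000e-02,
       -0.0000e+00]), 'tool_pos': array([0.126, 0.535, 0.204]), 'ee_rot': array([-3.14 , -0.   ,  2.911]), 'wrist_force': array([ 0.655,  1.091, -1.215]), 'wrist_torque': array([ 0.02 , -0.056,  0.033]), 'finger_force': np.float64(0.0), 'width': np.float64(0.094)} 0.0188
```

View pics/top0.png

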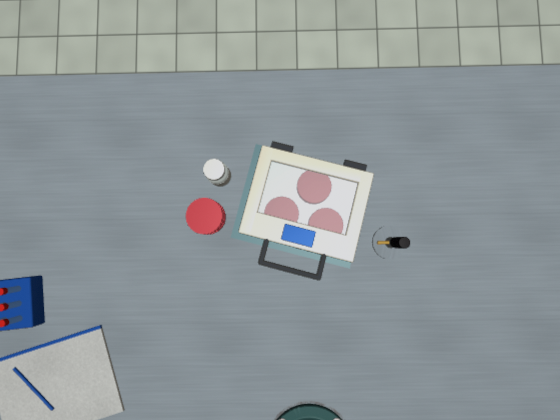

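View pics/side0.png

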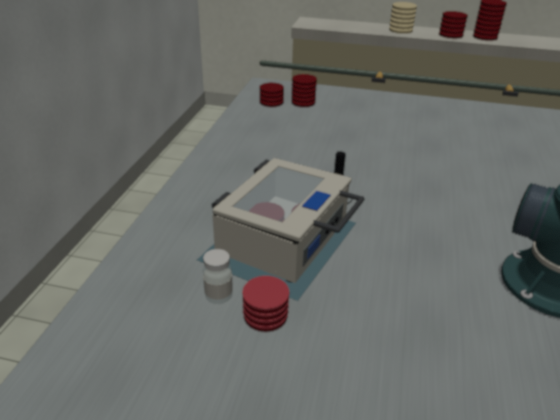

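The top view shows the incubator at about (305,205), with the pad at (298,236) and the handle bar at (292,270). The burner is at (400,243), the dishes at (205,216) and the jar at (215,170). The side view shows the pad at (317,201) and the handle at (340,215).

```bash
cat > h.py <<'E'
import numpy as np,cv2
def pts(s,m):
    v,u=np.nonzero(m&(s["range_z"]>0)); z=s["range_z"][v,u]
    P=np.c_[(u-s["cx"])/s["fx"]*z,(v-s["cy"])/s["fy"]*z,z]
    return P@s["T"][:3,:3].T+s["T"][:3,3]
def box(s,u0,u1,v0,v1):
    m=np.zeros(s["color"].shape[:2],bool); m[v0:v1,u0:u1]=1; return m
def blue(s):
    c=s["color"].astype(int); return (c[...,2]>c[...,0]+70)&(c[...,2]>c[...,1]+60)
E
python3 - <<'E'
from h import *
def rep(n,P):
    xy=P[:,:2].astype(np.float32); r=cv2.minAreaRect(xy); print(n,len(P),"med",np.median(P,0).round(4),"rect c",np.round(r[0],4),"size",np.round(r[1],4),"ang",round(r[2],2),"z5-95",np.percentile(P[:,2],[5,95]).round(4))
T=dict(np.load("top0.npz"));S=dict(np.load("side0.npz"))
rep("padT",pts(T,blue(T)&box(T,270,330,215,255)))
rep("padS",pts(S,blue(S)&box(S,295,335,185,215)))
for n,s,b in(("handT",T,(255,330,235,285)),("handS",S,(312,370,185,235))):
    P=pts(s,box(s,*b)&(s["color"].max(2)<75)); P=P[(P[:,2]>.095)&(P[:,2]<.16)]; rep(n,P)
c=T["color"].astype(int)
m=(c[...,0]>170)&(c[...,0]-c[...,2]>12)&box(T,235,380,140,270)
P=pts(T,m);P=P[P[:,2]>.09];rep("lid",P)
A=np.c_[P[:,:2],np.ones(len(P))];print("plane",np.linalg.lstsq(A,P[:,2],rcond=None)[0].round(4))
for n,b in(("burner",(370,415,220,262)),("dish",(180,228,195,238)),("jar",(200,232,155,190))):
    P=pts(T,box(T,*b));P=P[P[:,2]>.03];rep(n,P)
E
```

```text
padT 478 med [0.5112 0.0204 0.1363] rect c [0.5113 0.0204] size [0.0677 0.0335] ang 74.58 z5-95 [0.134  0.1389]
  return _methods._mean(a, axis=axis, dtype=dtype,
  ret = um.true_divide(
Traceback (most recent call last):
IndexError: index -1 is out of bounds for axis 0 with size 0
```

Run:
```python
from h import *
def rep(n,P):
    if len(P)<5: print(n,len(P));return
    xy=P[:,:2].astype(np.float32); r=cv2.minAreaRect(xy); print(n,len(P),"med",np.median(P,0).round(4),"rect c",np.round(r[0],4),"size",np.round(r[1],4),"ang",round(r[2],2),"z5-95",np.percentile(P[:,2],[5,95]).round(4))
T=dict(np.load("top0.npz"));S=dict(np.load("side0.npz"))
q=pts(S,blue(S));print(len(q));rep("padS",q[q[:,2]>.11])
v,u=np.nonzero(blue(S)); print(S["color"][201,317], S["range_z"][201,317],u.min() if len(u) else 0)
for n,s,b in(("handT",T,(255,330,235,285)),("handS",S,(312,370,185,235))):
    P=pts(s,box(s,*b)&(s["color"].max(2)<75)); P=P[(P[:,2]>.095)&(P[:,2]<.16)]; rep(n,P)
    P=pts(s,box(s,*b)&(s["color"].max(2)<75)); rep(n+"all",P)
c=T["color"].astype(int)
m=(c[...,0]>170)&(c[...,0]-c[...,2]>12)&box(T,235,380,140,270)
P=pts(T,m);P=P[P[:,2]>.09];rep("lid",P)
A=np.c_[P[:,:2],np.ones(len(P))];print("plane",np.linalg.lstsq(A,P[:,2],rcond=None)[0].round(4))
for n,b in(("burner",(370,415,220,262)),("dish",(180,228,195,238)),("jar",(200,232,155,190))):
    P=pts(T,box(T,*b));P=P[P[:,2]>.03];rep(n,P)
P=pts(T,box(T,100,200,280,340));P=P[P[:,2]<.03];rep("bench",P)
```

```text
0
padS 0
[ 29  65 122] 1.0830882 0
handT 467 med [0.4434 0.0412 0.1325] rect c [0.4586 0.0352] size [0.1393 0.0542] ang 74.5 z5-95 [0.1293 0.135 ]
handTall 467 med [0.4434 0.0412 0.1325] rect c [0.4586 0.0352] size [0.1393 0.0542] ang 74.5 z5-95 [0.1293 0.135 ]
handS 478 med [0.4495 0.0679 0.1305] rect c [0.455  0.0175] size [0.1871 0.0618] ang 74.84 z5-95 [0.1231 0.1338]
handSall 792 med [0.4635 0.018  0.1269] rect c [0.4527 0.0074] size [0.2077 0.0624] ang 74.63 z5-95 [0.0398 0.1335]
lid 3496 med [0.6112 0.0055 0.1266] rect c [5.849e-01 4.000e-04] size [0.2576 0.2019] ang 74.75 z5-95 [0.1234 0.1301]
plane [-0.0049  0.0136  0.1294]
burner 275 med [ 0.4927 -0.2018  0.1098] rect c [ 0.4947 -0.1982] size [0.0485 0.0251] ang 75.3 z5-95 [0.04   0.1315]
dish 1113 med [0.5611 0.2412 0.0634] rect c [0.5615 0.2436] size [0.0865 0.0864] ang 0.55 z5-95 [0.049  0.0661]
jar 543 med [0.662  0.2083 0.0982] rect c [0.6656 0.2114] size [0.0518 0.0549] ang 30.11 z5-95 [0.041  0.1017]
bench 5975 med [ 0.3331  0.3913 -0.0009] rect c [0.3332 0.3928] size [0.2554 0.1462] ang 89.24 z5-95 [-0.0038  0.002 ]
```

Emit:
{"method": "arm_command", "body": {"targets": [0, 0, 20, -90, -89, 0, 0, 0, 0, 40, -180, -178, 0, 0.15, 0, 0, 60, -270, -266, 0, 0.15, 0, 0, 80, -350, -345, 0, 0.15, 0, 0, 92, -400, -394, 0, 0.15, 0, 0, 92, -416, -410, 0, 0.15, 0, 0, 92, -416, -410, 0, 0.15, 0, 0, 92, -416, -410, 0, 0.15, 0, 0, 92, -416, -410, 0, 0.15, 0, 0, 92, -416, -410, 0, 0.15, 0, 0, 92, -416, -410, 0, 0.15, 0, 0, 92, -416, -410, 0, 0.15, 0, 0, 92, -416, -410, 0, 0.15, 0, 0, 92, -416, -410, 0, 0.15, 0, 0, 92, -416, -410, 0, 0.15, 0, 0, 92, -416, -410, 0, 0.15]}}

```text
time: 1.7
tool_pos: [0.4364, 0.0423, 0.2055]
ee_rot: [-3.142, -0.0, 1.307]
wrist_force: [0.3, 0.3, 0.3]
width: 0.0397
finger_force: 0.0
```

Run:
```python
from bench import robot
import cv2,numpy as np
for n in("side","top"):
    s=robot.snapshot(n); cv2.imwrite(f"pics/{n}1.png",s["color"][:,:,::-1]); np.savez(f"{n}1.npz",**s)
o=robot.get_obs(); print({k:np.round(v,4) for k,v in o.items()})
a=cv2.imread("pics/side1.png")[120:340,160:460];b=cv2.imread("pics/top1.png")[100:320,160:460]
cv2.imwrite("pics/c1.png",cv2.resize(np.hstack([a,b]),None,fx=1.3,fy=1.3))
```

```text
{'time': np.float64(1.8), 'joint_positions': array([-3.3200e-02, -1.6450e-01,  1.6135e+00,  2.0000e-04,  1.6922e+00,
        2.3030e-01]), 'qvel': array([-0.0057,  0.0013, -0.0043, -0.0006, -0.0016, -0.0017]), 'joint_torque': array([-9.31000e-02, -2.31886e+01, -3.02702e+01,  7.11000e-02,
       -3.90000e-03,  1.50000e-03]), 'tool_pos': array([0.4366, 0.0422, 0.2057]), 'ee_rot': array([ 3.1413e+00, -3.0000e-04,  1.3073e+00]), 'wrist_force': array([ 0.21  , -0.0027,  0.2096]), 'wrist_torque': array([-0.1337,  0.078 ,  0.0196]), 'finger_force': np.float64(0.0), 'width': np.float64(0.0398)}
```

View pics/c1.png

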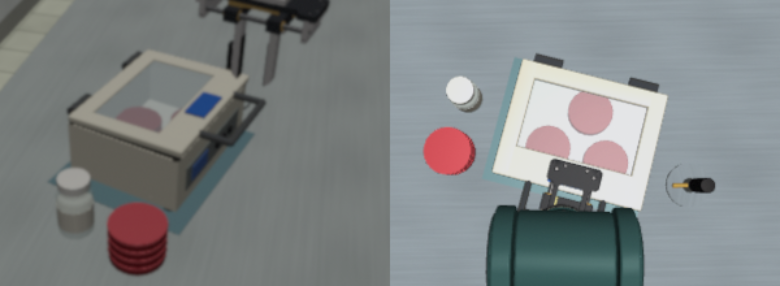

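The crops show the fingers straddling the handle bar. Its side-view position is about (235,120) in the crop, and the bystanders are well clear.

Emit:
{"method": "arm_command", "body": {"targets": [0, 0, 0, 0, 0, 20, 0.15, 0, 0, 0, 0, 0, 40, 0.15, 0, 0, 0, 0, 0, 60, 0.15, 0, 0, 0, 0, 0, 75, 0.15, 0, 0, 0, 0, 0, 85, 0.15, 0, 0, 0, 0, 0, 92, 0.15, 0, 0, 0, 0, 0, 97, 0.15, 0, 0, 0, 0, 0, 97, 0.15, 0, 0, 0, 0, 0, 97, 0.15, 0, 0, 0, 0, 0, 97, 0.15]}}

```text
time: 2.8
tool_pos: [0.4375, 0.0411, 0.1092]
ee_rot: [3.14, -0.0, 1.305]
wrist_force: [0.3, -1.4, -0.5]
width: 0.0401
finger_force: 0.0
```

Run:
```python
from bench import robot
import cv2,numpy as np
s=robot.snapshot("side"); np.savez("side2.npz",**s)
o=robot.get_obs(); print({k:np.round(o[k],4) for k in("time","tool_pos","wrist_force","width")})
cv2.imwrite("pics/c2.png",cv2.resize(s["color"][120:280,240:440,::-1],None,fx=3,fy=3))
```

```text
{'time': np.float64(2.85), 'tool_pos': array([0.4375, 0.0411, 0.1092]), 'wrist_force': array([-0.3298, -0.1933, -0.1712]), 'width': np.float64(0.04)}
```

View pics/c2.png

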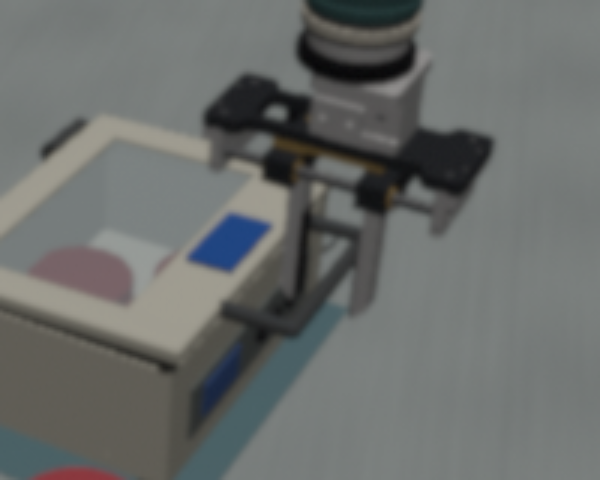

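The bar runs between the two fingers, with one finger in front of it near (365,270) and one behind it near (300,270). Next I close the gripper.

Emit:
{"method": "arm_command", "body": {"targets": [0, 0, 0, 0, 0, 0, 0.5, 0, 0, 0, 0, 0, 0, 0.7, 0, 0, 0, 0, 0, 0, 1, 0, 0, 0, 0, 0, 0, 1, 0, 0, 0, 0, 0, 0, 1, 0, 0, 0, 0, 0, 0, 1]}}

```text
time: 3.45
tool_pos: [0.4354, 0.0415, 0.1078]
ee_rot: [-3.138, 0.0, 1.305]
wrist_force: [-4.7, 2.2, 0.6]
width: 0.0109
finger_force: 30.0
```

Run:
```python
from bench import robot
import numpy as np
o=robot.get_obs(); print({k:np.round(o[k],4) for k in("time","tool_pos","wrist_force","wrist_torque","width","finger_force")})
R=.255
for a0 in(0.02,):
  for k in range(1,21):
    t=k/20; s=t*t*(3-2*t); a=a0+(0.96-a0)*s; c=6*0
    print([round(1000*R*(np.cos(a0)-np.cos(a))),-round(1000*R*(np.sin(a)-np.sin(a0)))],end=" ")
```

```text
{'time': np.float64(3.45), 'tool_pos': array([0.4354, 0.0415, 0.1078]), 'wrist_force': array([-4.7453,  2.2004,  0.6028]), 'wrist_torque': array([0.2466, 1.0117, 0.0222]), 'width': np.float64(0.0109), 'finger_force': np.float64(30.0005)}
[0, -2] [0, -7] [1, -15] [2, -25] [3, -37] [6, -51] [10, -67] [15, -83] [22, -99] [30, -115] [39, -130] [49, -145] [59, -158] [70, -170] [80, -180] [89, -189] [97, -195] [103, -200] [107, -203] [109, -204]
```

Emit:
{"method": "arm_command", "body": {"targets": [0, 0, 0, 0, -1, -2, 1, 0, 0, 0, 0, -2, -7, 1, 0, 0, 0, 0, -1, -15, 1, 0, 0, 0, 0, 0, -25, 1, 0, 0, 0, 0, 2, -37, 1, 0, 0, 0, 0, 5, -51, 1, 0, 0, 0, 0, 9, -66, 1, 0, 0, 0, 0, 15, -82, 1, 0, 0, 0, 0, 22, -98, 1, 0, 0, 0, 0, 30, -114, 1, 0, 0, 0, 0, 40, -129, 1, 0, 0, 0, 0, 50, -144, 1, 0, 0, 0, 0, 61, -156, 1, 0, 0, 0, 0, 72, -168, 1, 0, 0, 0, 0, 82, -178, 1, 0, 0, 0, 0, 92, -187, 1, 0, 0, 0, 0, 100, -193, 1, 0, 0, 0, 0, 106, -198, 1, 0, 0, 0, 0, 110, -201, 1, 0, 0, 0, 0, 112, -202, 1]}}

```text
time: 5.45
tool_pos: [0.5437, 0.0116, 0.312]
ee_rot: [-3.139, 0.001, 1.305]
wrist_force: [-7.7, 1.2, 3.3]
width: 0.0106
finger_force: 30.0
```

Emit:
{"method": "arm_command", "body": {"targets": [0, 0, 0, 0, 0, 0, 1, 0, 0, 0, 0, 0, 0, 1, 0, 0, 0, 0, 0, 0, 1]}}

```text
time: 5.75
tool_pos: [0.5439, 0.0116, 0.3122]
ee_rot: [-3.141, 0.001, 1.305]
wrist_force: [-6.2, -0.1, 1.2]
width: 0.0109
finger_force: 30.0
```

Run:
```python
from bench import robot
import cv2,numpy as np
o=robot.get_obs(); print({k:np.round(o[k],4) for k in("time","tool_pos","ee_rot","wrist_force","wrist_torque","width","finger_force")})
g=o["tool_pos"]+[0,0,.0188]; ux=np.array([.9645,-.264,0]); H=np.array([.4354,.0415,.1266])+.255*ux
d=g-H; print(d@ux, d[2], np.degrees(np.arctan2(g[2]-.1155,-(d@ux))-.0235))
s=robot.snapshot("side"); cv2.imwrite("pics/c3.png",cv2.resize(s["color"][60:300,180:480,::-1],None,fx=2,fy=2))
```

```text
{'time': np.float64(5.75), 'tool_pos': array([0.5439, 0.0116, 0.3122]), 'ee_rot': array([-3.1409e+00,  6.0000e-04,  1.3049e+00]), 'wrist_force': array([-6.2343, -0.1379,  1.1794]), 'wrist_torque': array([-0.0682,  1.2935, -0.04  ]), 'width': np.float64(0.0109), 'finger_force': np.float64(30.0026)}
-0.14248651528970838 0.20441255137607117 55.18279246601522
```

View pics/c3.png

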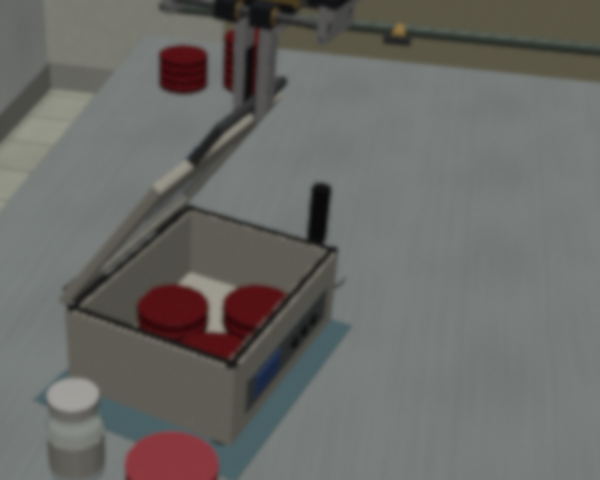

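The lid is open at about 55°, with the bar still gripped near (270,90). Next I release, back off upward, and watch.

Emit:
{"method": "arm_command", "body": {"targets": [0, 0, 0, 0, 0, 0, 0.6, 0, 0, 0, 0, 0, 0, 0.3, 0, 0, 0, 0, 0, 0, 0.15, 0, 0, 0, 0, 0, 0, 0.15, 0, 0, 0, 0, 0, 0, 0.15, 0, 0, 0, 0, 0, -8, 0.15, 0, 0, 0, 0, 0, -20, 0.15, 0, 0, 0, 0, 0, -35, 0.15, 0, 0, 0, 0, 0, -48, 0.15, 0, 0, 0, 0, 0, -55, 0.15, 0, 0, 0, 0, 0, -55, 0.15]}}

```text
time: 6.9
tool_pos: [0.5456, 0.0117, 0.3675]
ee_rot: [3.138, -0.001, 1.305]
wrist_force: [-0.6, -1.5, 0.3]
width: 0.0397
finger_force: 0.0
```

Run:
```python
from bench import robot
import cv2,numpy as np
o=robot.get_obs(); print({k:np.round(o[k],4) for k in("time","tool_pos","wrist_force","width")})
s=robot.snapshot("side"); np.savez("side4.npz",**s)
```

```text
{'time': np.float64(6.9), 'tool_pos': array([0.5456, 0.0117, 0.3675]), 'wrist_force': array([-0.6283, -1.5147,  0.3358]), 'width': np.float64(0.0397)}
```

Emit:
{"method": "arm_command", "body": {"targets": [0, 0, 0, 0, 0, 0, 0.15, 0, 0, 0, 0, 0, 0, 0.15, 0, 0, 0, 0, 0, 0, 0.15, 0, 0, 0, 0, 0, 0, 0.15, 0, 0, 0, 0, 0, 0, 0.15, 0, 0, 0, 0, 0, 0, 0.15, 0, 0, 0, 0, 0, 0, 0.15, 0, 0, 0, 0, 0, 0, 0.15, 0, 0, 0, 0, 0, 0, 0.15, 0, 0, 0, 0, 0, 0, 0.15, 0, 0, 0, 0, 0, 0, 0.15, 0, 0, 0, 0, 0, 0, 0.15, 0, 0, 0, 0, 0, 0, 0.15, 0, 0, 0, 0, 0, 0, 0.15, 0, 0, 0, 0, 0, 0, 0.15]}}

```text
time: 8.45
tool_pos: [0.5451, 0.0117, 0.3655]
ee_rot: [-3.142, -0.0, 1.305]
wrist_force: [-0.8, 0.7, -1.3]
width: 0.0403
finger_force: 0.0
```

Run:
```python
from bench import robot
from h import *
o=robot.get_obs(); print({k:np.round(o[k],4) for k in("time","tool_pos","wrist_force","width")})
s=robot.snapshot("side"); a=np.load("side4.npz")
d=cv2.absdiff(s["color"],a["color"]).max(2); print("diff",d.max(),(d>25).sum())
# dark handle points around expected place
for q in(dict(a),s):
    P=pts(q,q["color"].max(2)<75); ux=np.array([.9645,-.264]); uy=np.array([.264,.9645])
    L=P[:,:2]-[.6815,-.0258]; X=L@ux;Y=L@uy
    k=(abs(Y)<.075)&(X>-.17)&(X<-.10)&(P[:,2]>.28)&(P[:,2]<.345); r=np.hypot(X,P[:,2]-.1155)
    k&=abs(r-.255)<.015; print(k.sum(),np.median(X[k]),np.median(P[k,2]))
cv2.imwrite("pics/c4.png",cv2.resize(s["color"][60:300,180:480,::-1],None,fx=2,fy=2))
```

```text
{'time': np.float64(8.45), 'tool_pos': array([0.5451, 0.0117, 0.3655]), 'wrist_force': array([-0.8306,  0.6564, -1.3118]), 'width': np.float64(0.0403)}
diff 54 396
258 -0.14531081193385892 0.328882081695385
256 -0.1455623533647756 0.3288779922188448
```

View pics/c4.png

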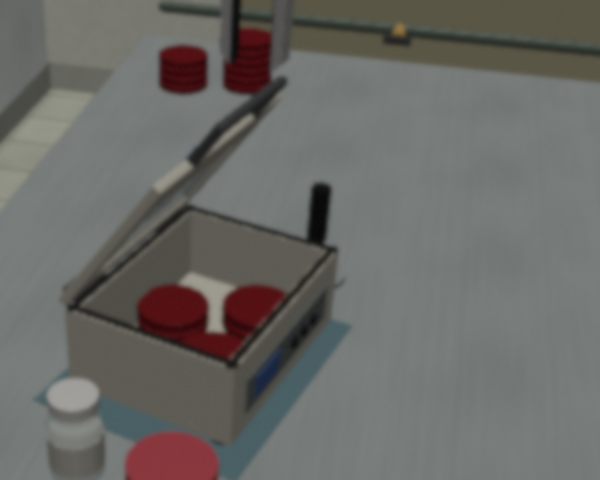

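The free lid has stood still for over 1.5 s with the handle at (265,100) and the fingers clear above it. Next I re-grasp.

Emit:
{"method": "arm_command", "body": {"targets": [0, 0, 0, 0, -1, 15, 0.15, 0, 0, 0, 0, -1, 30, 0.15, 0, 0, 0, 0, -1, 42, 0.15, 0, 0, 0, 0, -1, 50, 0.15, 0, 0, 0, 0, -1, 54, 0.15, 0, 0, 0, 0, -1, 54, 0.15, 0, 0, 0, 0, -1, 54, 0.5, 0, 0, 0, 0, -1, 54, 0.7, 0, 0, 0, 0, -1, 54, 1, 0, 0, 0, 0, -1, 54, 1, 0, 0, 0, 0, -1, 54, 1, 0, 0, 0, 0, -1, 54, 1]}}

```text
time: 9.7
tool_pos: [0.544, 0.012, 0.3119]
ee_rot: [3.141, -0.0, 1.305]
wrist_force: [-0.6, 0.9, 1.6]
width: 0.0111
finger_force: 30.0
```

Run:
```python
from bench import robot
import numpy as np
o=robot.get_obs(); print({k:np.round(o[k],4) for k in("time","tool_pos","ee_rot","wrist_force","wrist_torque","width","finger_force")})
A0=.963;f=lambda a:np.array([-255*np.cos(a)+6*np.sin(a),255*np.sin(a)+6*np.cos(a)])
for k in range(1,41):
    t=k/40; s=t*t*(3-2*t); d=f(A0*(1-s))-f(A0); print([round(d[0]),-round(d[1])],end=" ")
    if k==20:print()
```

```text
{'time': np.float64(9.7), 'tool_pos': array([0.544 , 0.012 , 0.3119]), 'ee_rot': array([ 3.1413e+00, -2.0000e-04,  1.3051e+00]), 'wrist_force': array([-0.5694,  0.8543,  1.6447]), 'wrist_torque': array([-0.0021,  0.2805, -0.091 ]), 'width': np.float64(0.0111), 'finger_force': np.float64(30.0003)}
[0, 0] [-1, 1] [-3, 2] [-6, 4] [-9, 6] [-12, 9] [-16, 12] [-21, 15] [-25, 19] [-30, 23] [-36, 28] [-41, 34] [-46, 39] [-52, 45] [-57, 52] [-63, 59] [-68, 66] [-73, 74] [-78, 81] [-83, 89] 
[-87, 97] [-91, 106] [-94, 114] [-98, 122] [-101, 131] [-103, 139] [-106, 147] [-108, 154] [-109, 162] [-111, 169] [-112, 175] [-112, 181] [-113, 187] [-114, 192] [-114, 196] [-114, 200] [-114, 203] [-114, 205] [-114, 206] [-114, 207]
```

Emit:
{"method": "arm_command", "body": {"targets": [0, 0, 0, 0, 0, 0, 1, 0, 0, 0, 0, -1, 1, 1, 0, 0, 0, 0, -3, 2, 1, 0, 0, 0, 0, -6, 4, 1, 0, 0, 0, 0, -9, 6, 1, 0, 0, 0, 0, -12, 9, 1, 0, 0, 0, 0, -16, 12, 1, 0, 0, 0, 0, -21, 15, 1, 0, 0, 0, 0, -25, 19, 1, 0, 0, 0, 0, -30, 23, 1, 0, 0, 0, 0, -36, 28, 1, 0, 0, 0, 0, -41, 34, 1, 0, 0, 0, 0, -46, 39, 1, 0, 0, 0, 0, -52, 45, 1, 0, 0, 0, 0, -57, 52, 1, 0, 0, 0, 0, -63, 59, 1, 0, 0, 0, 0, -68, 66, 1, 0, 0, 0, 0, -73, 74, 1, 0, 0, 0, 0, -78, 81, 1, 0, 0, 0, 0, -83, 89, 1]}}

```text
time: 11.7
tool_pos: [0.4647, 0.034, 0.2218]
ee_rot: [3.139, -0.001, 1.305]
wrist_force: [8.5, 2.7, -2.2]
width: 0.0111
finger_force: 30.0
```

Emit:
{"method": "arm_command", "body": {"targets": [0, 0, 0, 0, -4, 8, 1, 0, 0, 0, 0, -8, 17, 1, 0, 0, 0, 0, -11, 25, 1, 0, 0, 0, 0, -15, 33, 1, 0, 0, 0, 0, -18, 42, 1, 0, 0, 0, 0, -20, 50, 1, 0, 0, 0, 0, -23, 58, 1, 0, 0, 0, 0, -25, 65, 1, 0, 0, 0, 0, -26, 73, 1, 0, 0, 0, 0, -28, 80, 1, 0, 0, 0, 0, -29, 86, 1, 0, 0, 0, 0, -29, 92, 1, 0, 0, 0, 0, -30, 98, 1, 0, 0, 0, 0, -31, 103, 1, 0, 0, 0, 0, -31, 106, 1, 0, 0, 0, 0, -31, 108, 1, 0, 0, 0, 0, -31, 108, 1, 0, 0, 0, 0, -31, 108, 1]}}

```text
time: 13.5
tool_pos: [0.4355, 0.0421, 0.1147]
ee_rot: [3.138, -0.002, 1.305]
wrist_force: [6.9, 3.1, -1.3]
width: 0.0111
finger_force: 30.0
```

Emit:
{"method": "arm_command", "body": {"targets": [0, 0, 0, 0, 1, 2, 1, 0, 0, 0, 0, 2, 4, 1, 0, 0, 0, 0, 2, 5, 1, 0, 0, 0, 0, 2, 6, 1, 0, 0, 0, 0, 2, 7, 1, 0, 0, 0, 0, 2, 7, 1, 0, 0, 0, 0, 2, 7, 1]}}

```text
time: 14.2
tool_pos: [0.4353, 0.0421, 0.1088]
ee_rot: [-3.14, -0.001, 1.305]
wrist_force: [-1.2, 4.7, 9.8]
width: 0.011
finger_force: 30.0
```

Emit:
{"method": "arm_command", "body": {"targets": [0, 0, 0, 0, 0, 1, 1, 0, 0, 0, 0, 0, 1, 1, 0, 0, 0, 0, 0, 2, 1, 0, 0, 0, 0, 0, 2, 1, 0, 0, 0, 0, 0, 2, 1]}}

```text
time: 14.7
tool_pos: [0.4354, 0.0421, 0.1088]
ee_rot: [-3.141, -0.001, 1.306]
wrist_force: [-5.4, 5.0, 16.8]
width: 0.0113
finger_force: 30.0
```

The height stays at 0.1088 while the force rises, so the lid is on its seal. I unload, release and move up.

Emit:
{"method": "arm_command", "body": {"targets": [0, 0, 0, 0, 0, -1, 1, 0, 0, 0, 0, 0, -2, 1, 0, 0, 0, 0, 0, -2, 0.6, 0, 0, 0, 0, 0, -2, 0.3, 0, 0, 0, 0, 0, -2, 0.15, 0, 0, 0, 0, 0, -2, 0.15, 0, 0, 0, 0, 0, -2, 0.15, 0, 0, 0, 0, 0, -12, 0.15, 0, 0, 0, 0, 0, -30, 0.15, 0, 0, 0, 0, 0, -55, 0.15, 0, 0, 0, 0, 0, -80, 0.15, 0, 0, 0, 0, 0, -90, 0.15, 0, 0, 0, 0, 0, -90, 1, 0, 0, 0, 0, 0, -90, 1, 0, 0, 0, 0, 0, -90, 1, 0, 0, 0, 0, 0, -90, 1, 0, 0, 0, 0, 0, -90, 1]}}

```text
time: 16.4
tool_pos: [0.4356, 0.0414, 0.1945]
ee_rot: [-3.14, 0.0, 1.305]
wrist_force: [-0.6, -0.2, -0.4]
width: 0.0033
finger_force: 0.0
```

Run:
```python
from bench import robot
from h import *
o=robot.get_obs(); print({k:np.round(o[k],4) for k in("time","tool_pos","ee_rot","wrist_force","width","finger_force")})
s=robot.snapshot("side"); t=robot.snapshot("top")
c=s["color"].astype(int)
m=(c[...,2]>c[...,0]+50)&(c[...,2]>c[...,1]+30)&box(s,290,345,180,225)
P=pts(s,m);P=P[(P[:,2]>.11)]; r=cv2.minAreaRect(P[:,:2].astype(np.float32));print("padS",len(P),np.median(P,0).round(4),r)
P=pts(t,blue(t)&box(t,270,330,215,255)); 
if len(P):print("padT",len(P),np.median(P,0).round(4))
cv2.imwrite("pics/c5.png",cv2.resize(s["color"][60:300,180:480,::-1],None,fx=2,fy=2))
p=o["tool_pos"]; y=o["ee_rot"][2]; d=np.array([.5112,.0204])-p[:2]
print("to pad tool x,y mm",1000*(d@[np.cos(y),np.sin(y)]),1000*(d@[np.sin(y),-np.cos(y)]))
```

```text
{'time': np.float64(16.4), 'tool_pos': array([0.4356, 0.0414, 0.1945]), 'ee_rot': array([-3.1398e+00,  4.0000e-04,  1.3051e+00]), 'wrist_force': array([-0.5905, -0.2371, -0.3708]), 'width': np.float64(0.0033), 'finger_force': np.float64(0.0)}
padS 257 [0.5099 0.0263 0.1309] ((0.5098334550857544, 0.026096805930137634), (0.06709800660610199, 0.030859705060720444), 74.30724334716797)
padT 2 [0.5034 0.0548 0.2321]
to pad tool x,y mm -0.4254256618650201 78.48843617971025
```

View pics/c5.png

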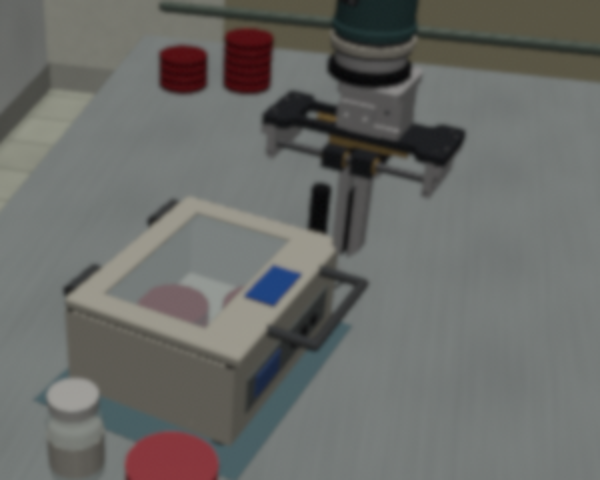

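The side view shows the lid shut, with the pad at about (273,285) and the fingers clear of the handle. I move over the pad.

Emit:
{"method": "arm_command", "body": {"targets": [0, 0, 0, 0, 20, 0, 1, 0, 0, 0, 0, 40, 0, 1, 0, 0, 0, 0, 60, 0, 1, 0, 0, 0, 1, 72, 10, 1, 0, 0, 0, 1, 77, 25, 1, 0, 0, 0, 1, 77, 38, 1, 0, 0, 0, 1, 77, 46, 1, 0, 0, 0, 1, 77, 50, 1, 0, 0, 0, 1, 77, 50, 1, 0, 0, 0, 1, 77, 50, 1, 0, 0, 0, 1, 77, 50, 1]}}

```text
time: 17.6
tool_pos: [0.511, 0.0222, 0.1464]
ee_rot: [3.14, -0.0, 1.305]
wrist_force: [0.2, 0.4, 0.1]
width: 0.0005
finger_force: 0.0
```

Emit:
{"method": "arm_command", "body": {"targets": [0, 0, 0, 0, 0, 2, 1, 0, 0, 0, 0, 0, 4, 1, 0, 0, 0, 0, 0, 6, 1, 0, 0, 0, 0, 0, 7, 1, 0, 0, 0, 0, 0, 8, 1, 0, 0, 0, 0, 0, 8, 1, 0, 0, 0, 0, 0, 8, 1]}}

```text
time: 18.3
tool_pos: [0.5106, 0.0221, 0.1375]
ee_rot: [-3.142, -0.0, 1.305]
wrist_force: [0.0, -1.0, 0.8]
width: 0.0004
finger_force: 0.0
```

Emit:
{"method": "arm_command", "body": {"targets": [0, 0, 0, 0, 0, 0.5, 1, 0, 0, 0, 0, 0, 1, 1, 0, 0, 0, 0, 0, 1.5, 1, 0, 0, 0, 0, 0, 2, 1, 0, 0, 0, 0, 0, 2.5, 1, 0, 0, 0, 0, 0, 3, 1, 0, 0, 0, 0, 0, 3.5, 1, 0, 0, 0, 0, 0, 4, 1, 0, 0, 0, 0, 0, 4, 1, 0, 0, 0, 0, 0, 4, 1]}}

```text
time: 19.3
tool_pos: [0.5106, 0.0222, 0.1335]
ee_rot: [3.142, -0.0, 1.305]
wrist_force: [0.0, 0.1, -0.4]
width: 0.0004
finger_force: 0.0
```

Emit:
{"method": "arm_command", "body": {"targets": [0, 0, 0, 0, 0, 0.5, 1, 0, 0, 0, 0, 0, 1, 1, 0, 0, 0, 0, 0, 1, 1, 0, 0, 0, 0, 0, 1, 1]}}

```text
time: 19.7
tool_pos: [0.5106, 0.0221, 0.1324]
ee_rot: [-3.142, -0.0, 1.305]
wrist_force: [-0.3, 0.3, -0.3]
width: 0.0005
finger_force: 0.0
```

Emit:
{"method": "arm_command", "body": {"targets": [0, 0, 0, 0, 0, 0.5, 1, 0, 0, 0, 0, 0, 1, 1, 0, 0, 0, 0, 0, 1, 1, 0, 0, 0, 0, 0, 1, 1]}}

```text
time: 20.1
tool_pos: [0.5107, 0.0221, 0.132]
ee_rot: [3.141, -0.0, 1.305]
wrist_force: [-1.6, 0.2, 3.0]
width: 0.0005
finger_force: 1.6
```

Emit:
{"method": "arm_command", "body": {"targets": [0, 0, 0, 0, 0, 0.5, 1, 0, 0, 0, 0, 0, 1, 1, 0, 0, 0, 0, 0, 1, 1, 0, 0, 0, 0, 0, 1, 1]}}

```text
time: 20.5
tool_pos: [0.5107, 0.0222, 0.1318]
ee_rot: [3.141, -0.0, 1.305]
wrist_force: [-3.1, 0.6, 6.7]
width: 0.0008
finger_force: 3.4
```

Emit:
{"method": "arm_command", "body": {"targets": [0, 0, 0, 0, 0, 0.6, 1, 0, 0, 0, 0, 0, 1.2, 1, 0, 0, 0, 0, 0, 1.8, 1, 0, 0, 0, 0, 0, 1.8, 1, 0, 0, 0, 0, 0, 1.8, 1]}}

```text
time: 21.0
tool_pos: [0.5108, 0.0222, 0.1316]
ee_rot: [3.14, -0.0, 1.305]
wrist_force: [-5.2, 0.3, 12.6]
width: 0.0004
finger_force: 6.3
```

```bash
python3 -c "
from bench import robot
o=robot.get_obs(); print(o['time'],o['wrist_force'].round(2),o['tool_pos'].round(4))"
```

```text
21.0 [-5.19  0.26 12.6 ] [0.5108 0.0222 0.1316]
```

Emit:
{"method": "arm_command", "body": {"targets": [0, 0, 0, 0, 0, 0.3, 1, 0, 0, 0, 0, 0, 0.3, 1, 0, 0, 0, 0, 0, 0.3, 1, 0, 0, 0, 0, 0, 0.3, 1, 0, 0, 0, 0, 0, 0.3, 1, 0, 0, 0, 0, 0, 0.3, 1, 0, 0, 0, 0, 0, 0.3, 1, 0, 0, 0, 0, 0, 0.3, 1]}}

```text
time: 21.8
tool_pos: [0.5108, 0.0221, 0.1316]
ee_rot: [3.14, -0.0, 1.305]
wrist_force: [-5.3, 0.0, 13.4]
width: 0.0005
finger_force: 6.7
```

Emit:
{"method": "arm_command", "body": {"targets": [0, 0, 0, 0, 0, 0, 1, 0, 0, 0, 0, 0, 0, 1, 0, 0, 0, 0, 0, 0, 1, 0, 0, 0, 0, 0, 0, 1, 0, 0, 0, 0, 0, 0, 1, 0, 0, 0, 0, 0, 0, 1, 0, 0, 0, 0, 0, 0, 1, 0, 0, 0, 0, 0, 0, 1]}}

```text
time: 22.6
tool_pos: [0.5108, 0.0222, 0.1316]
ee_rot: [3.14, -0.0, 1.305]
wrist_force: [-5.0, 0.6, 13.1]
width: 0.0006
finger_force: 6.7
```

The push held at about 13–14 N for 1.6 s. Next I release upward gently.

Emit:
{"method": "arm_command", "body": {"targets": [0, 0, 0, 0, 0, -1, 1, 0, 0, 0, 0, 0, -2, 1, 0, 0, 0, 0, 0, -4, 1, 0, 0, 0, 0, 0, -8, 1, 0, 0, 0, 0, 0, -20, 1, 0, 0, 0, 0, 0, -40, 1, 0, 0, 0, 0, 0, -60, 1, 0, 0, 0, 0, 0, -80, 1, 0, 0, 0, 0, 0, -90, 1, 0, 0, 0, 0, 0, -90, 1, 0, 0, 0, 0, 0, -90, 1]}}

```text
time: 23.7
tool_pos: [0.5104, 0.0221, 0.2178]
ee_rot: [-3.141, 0.0, 1.305]
wrist_force: [-0.1, -0.9, 0.4]
width: 0.0005
finger_force: 0.0
```

Run:
```python
from bench import robot
import cv2,numpy as np
o=robot.get_obs(); print({k:np.round(o[k],4) for k in("time","tool_pos","wrist_force")})
s=robot.snapshot("side"); t=robot.snapshot("top")
cv2.imwrite("pics/c6.png",cv2.resize(np.hstack([s["color"][120:340,160:460,::-1],t["color"][100:320,160:460,::-1]]),None,fx=1.3,fy=1.3))
```

```text
{'time': np.float64(23.7), 'tool_pos': array([0.5104, 0.0221, 0.2178]), 'wrist_force': array([-0.0903, -0.9431,  0.4289])}
```

View pics/c6.png

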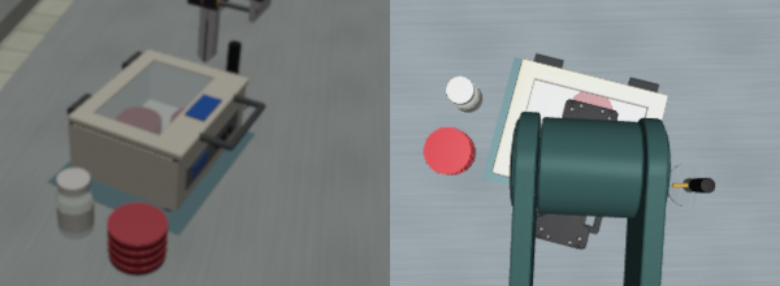

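The lid is shut with the fingers well above it. The jar (75,190), the dishes (138,235) and the burner (700,185) are all where they were at the start.

```bash
python3 -c "
from bench import robot
print(robot.close_job())"
```

```text
the job is handed in; nothing more can be done
None
```

I've handed the job in: the lid stood by itself at about 55° for over 1.5 s, was lowered in the grip onto its seal, and the pad was pressed at about 13–14 N for 1.6 s. The lid is shut and untouched, and the burner, dishes and jar did not move.

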